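# Measure the stepped shaft in the two-bay length gauge

## Robot

A 6-joint arm with a two-finger parallel gripper is mounted at the origin on the work surface. World frame = base frame: x ahead of the robot, y to its left, z up, the work surface at z = 0. Lengths are in m, angles in rad, forces in N, time in s.
With the tool pointing down it reaches from about 0.375 to 0.975 m from the base axis. Payload 3.8 kg.
Tool frame: the origin (TCP) lies at the very end of the fingers, on their centre line; the grasp point (between the pads) lies 19 mm behind it; z points along the fingers, y is the line along which they close (so a half turn about z gives the same grasp; the last joint's range is limited). The gripper opens to 85 mm and grips with 20 to 120 N. Pads are 22 mm wide; open, the fingers measure 114 mm over their backs; the gripper's body (76 mm by 85 mm) begins 54 mm behind the grasp point. The pads swing forward as they close: fully open they stand 13 mm farther back than shut.
Start: joints at [1.209, 0.264, 1.604, -0, 1.274, -0.037], TCP at [0.215, 0.64, 0.202] pointing down, gripper open.
Joint ranges: [-2.63, 2.63], [-0.94, 2.18], [0.31, 2.57], [-1.31, 4.45], [0, 2.66], [-2.55, 2.55]. Speed limits (rad/s): [2.57, 2.57, 3.14, 3.14, 3.14, 3.14].

## Interface

Orientations are given as a rotation vector (axis times angle).
In Python, from workcell import bot, vision gives the robot as it stands. The module is installed in compiled form; this text tells all that it offers.
- The arm moves only by the tool play_rows, never from a script. Its argument "moves" is a list that holds one entry, the list of rows, each a list of 7 numbers: the turn, a rotation vector about the tool's x, y, z as a fraction of full scale, then the shift along the tool's x, y, z as a fraction of full scale, then the finger opening in mm, from 0 to 85.4. In form: [[[ax, ay, az, x, y, z, jaw], ...]]. A call has 1 to 5 rows; each row shifts and turns the commanded pose from where the row before left it, along the tool's axes as they then stand; what a row does not reach is not made up. Full scale, the value 1, is 0.1 m for a shift and 0.5 rad for a turn. A row lasts 1/12 s, in which the tool goes at most 41.7 mm and 7.16 degrees, less where a joint would pass 70% of its speed; a pose out of reach is approached as far as the arm can. A call with a number of a shift or a turn outside -1 to 1 is refused whole. A call with a gripper value outside its range is refused whole. The fingers move at their own pace and stop on an object; "newtons" is the grip in N (left out, the last holds). Time passes only in rows, so rows that do not move let the fingers close. It gives the time, the measured TCP pose, the force, the opening and the grip force at its end, in the units of the state.
- bot.read_state(): the state, without advancing time (a new reading comes with each control period).
- vision.read_camera(name): name is "side" or "top" or "wrist"; returns a dict with "image" (400x640x3 uint8, red, green, blue), "depth" (400x640 float32, m along the optical axis (not along the pixel's ray), 0 where there is no reading), "K" (3x3 intrinsics, pixels), "R" (3x3) and "t" (3): a world point X has camera coordinates R X + t. Camera axes: x right, y down, z forward; pixel columns grow to the right and rows downward; lengths in m; the calibration is good to about 2 mm. The wrist camera is an equidistant fisheye: a pixel r from the principal point sees the ray r / f radians off the axis. A picture is of the moment at which its call begins.
- bot.finish_job(): hands the job in; it is judged then, once.
The state is a dict: "time": time; "q": joint angles; "joint_vel": joint speeds; "joint_torque": joint torques, N m; "tool_pos": TCP position; "tcp_rot": TCP orientation; "wrist_force": force on the tool from outside, world axes, zero at the start; "torque": the same for the moment, N m; "width": opening from 0.0 (shut) to 1.0 (fully open); "grip_force": force on a finger pad.
Only numpy, scipy, OpenCV 4.12 (cv2) and the standard library are available. Lean on these libraries where they do the work, as an engineer would, in place of code of your own. Each camera call takes 0.05 s, during which the arm holds its last target. There are 200 camera calls.

## Task

Two shafts lie in the bench gauge, one on each side of its sliding jaw: find the stepped one (thin ends, thick middle) and slide the jaw gently towards it until the shaft presses the sprung anvil at that end about halfway in, never to its stop. Then, leaving the jaw there, press the jaw's raised lock lever fully down. Leave the plain shaft, and the wrench and can beside the gauge, where they are.

Things in the scene. Friction and masses are not known exactly. Their poses are not given: they have to be found in the camera images.
- gauge: Gauge bolted to the bench: grey base 130 (x) x 460 (y) x 10, dark steel V bed along y, sliding jaw in the middle; at each end (y = +/-208) a grey stop block, 80 x 36, top at 72, with a dial and a sprung anvil facing the jaw. Origin: centre of the underside; x points away from the robot, y along the bed to the left end, z up
- stepped_shaft: Steel stepped shaft, 100 long in all: thick middle 36 diameter x 50 long, a thin end 20 diameter x 25 long on either side. Loose in the V bed, in the left (+y) or the right (-y) bay. Origin: its centre, on its axis, 37.5 above the bench; its own y is the shaft axis
- plain_shaft: Steel plain shaft, 36 diameter all along, 100 long; in the other bay. Origin: its centre, on its axis, 37.5 above the bench; its own y is the shaft axis
- jaw (a joint): Slide of the jaw along the gauge's y, m: 0 in the middle, positive to the left (+y) end, limits +/-0.065. It drags with about 7 N and stays where it is left. At +/-0.050 a shaft in that bay is just caught between the jaw and the unpressed anvil; every further mm presses the anvil 1 mm
- jaw_top (a point): Centre of the top face of the jaw, 115 above the bench. The jaw is an aluminium block 100 (gauge x) x 40 (gauge y), from 48 to 115 above the bench (shaft tops are at 56), with a 22 wide tongue down into the V. Its flat sides, 20 either side of this point in y, can be pushed above the shafts
- lock (a joint): Lock lever on the jaw's front (robot) side, rad: 0 raised 45 degrees above level, 0.785 fully down (level, pointing to the gauge's -x). A dark steel bar 12 thick, 80 long, hinged at gauge x = -60, 62 above the bench, mid-jaw in y; starts raised, stays where left, 2 to 4 N pushes it down
- lock_knob (a point): Centre of the 20 mm black ball at the free end of the lock lever, 80 from its hinge
- anvil_left (a joint): Travel of the left (+y) sprung anvil, m: 0 out, 0.012 pressed to its stop. A 26 mm steel disc on a brass stem at shaft height; spring 1.5 N at the start, 4.5 N halfway, 7.5 N at the stop
- anvil_left_face (a point): Centre of the left anvil's face; unpressed it is at gauge y = +170, 37.5 above the bench
- anvil_right (a joint): Travel of the right (-y) sprung anvil, m: same as the left one, pressed towards -y
- anvil_right_face (a point): Centre of the right anvil's face; unpressed it is at gauge y = -170, 37.5 above the bench
- wrench: Bystander: steel open-ended wrench, 170 long, flat on the bench just in front of the gauge's left (+y) end; origin under its middle
- grease_can: Bystander: round can, 66 diameter x 85 high, standing behind the gauge's right half; origin at centre of its base
Not all that is in view belongs to the job. What is shaped like the stepped_shaft but red is not meant.

How it is judged:
On the way, in this order (a step that is already met when the one before it is completed fails the run):
1. the stepped shaft, pushed by the jaw, presses its anvil about halfway in, with the lock lever still up (((value of joint anvil_left between 0.003 and 0.01 m and y of stepped_shaft in the frame of gauge between 0.12 and 0.133 m and x of stepped_shaft in the frame of gauge between -0.006 and 0.006 m and z of stepped_shaft in the frame of gauge between 0.03 and 0.045 m and value of joint jaw between 0.05 and 0.063 m) or (value of joint anvil_right between 0.003 and 0.01 m and y of stepped_shaft in the frame of gauge between -0.133 and -0.12 m and x of stepped_shaft in the frame of gauge between -0.006 and 0.006 m and z of stepped_shaft in the frame of gauge between 0.03 and 0.045 m and value of joint jaw between -0.063 and -0.05 m)) and value of joint lock below 0.4 rad), for 0.3 s.
2. then the lock lever is pressed fully down (value of joint lock above 0.65 rad), for 0.2 s.
At the end, for the whole second after the job is handed in: The stepped shaft rests in the V bed between the jaw and the anvil of its own bay, that anvil pressed in 3 to 10 mm (of 12) and the jaw 50 to 63 mm from the middle; the lock lever is down (over 0.65 of 0.785 rad); the shaft is at rest and the plain shaft is within 6 mm of where it lay (((value of joint anvil_left between 0.003 and 0.01 m and y of stepped_shaft in the frame of gauge between 0.12 and 0.133 m and x of stepped_shaft in the frame of gauge between -0.006 and 0.006 m and z of stepped_shaft in the frame of gauge between 0.03 and 0.045 m and value of joint jaw between 0.05 and 0.063 m) or (value of joint anvil_right between 0.003 and 0.01 m and y of stepped_shaft in the frame of gauge between -0.133 and -0.12 m and x of stepped_shaft in the frame of gauge between -0.006 and 0.006 m and z of stepped_shaft in the frame of gauge between 0.03 and 0.045 m and value of joint jaw between -0.063 and -0.05 m)) and value of joint lock above 0.65 rad and linear speed of stepped_shaft below 0.01 m/s and distance of plain_shaft from where it was at the start of the episode below 0.006 m); the robot touches nothing.
It fails at once if an anvil is driven to its stop (over 11.5 mm) (value of joint any of anvil_left, anvil_right above 0.0115 m).
It fails at once if the plain shaft is moved by more than 6 mm (distance of plain_shaft from where it was at the start of the episode above 0.006 m).
It fails at once if the wrench or the can is moved by more than 20 mm (distance of any of wrench, grease_can from where it was at the start of the episode above 0.02 m).
It also fails if it takes over 51 s, if anything falls off the work surface, if the arm or the gripper's body presses on something with over 40 N, if the wrist force passes 120 N, or if a joint passes its speed limit or range.

## Working session

There is one attempt and no reset: what is moved stays moved. The work goes in short steps, Python scripts to look and compute and a tool call to move; the robot and the scene stay as the last step left them, time stands still between calls to the robot, and variables do not carry over. Pictures are saved under pics/ and viewed, at most 10 in all, crops included, and the job is handed in when it is done.

Besides the shell and the picture viewer there is one more tool, called after "Request:" as name(argument=value, ...), one argument or row to a line, values as JSON. play_rows: Moves the arm, as the interface text tells. Its arguments: {"type":"object","properties":{"moves":{"type":"array","items":{"type":"array","items":{"type":"array","items":{"type":"number"}}}},"newtons":{"type":"number"}},"required":["moves"]}

```bash
mkdir -p pics; python3 - <<'E'
from workcell import bot, vision
import cv2,numpy as np
for n in ("top","side"):
    d=vision.read_camera(n); np.savez(f"{n}0.npz",**d); cv2.imwrite(f"pics/{n}0.png",d["image"][:,:,::-1]); print(n,d["K"].tolist(),(-d["R"].T@d["t"]).round(3))
print(bot.read_state())
E
```

```text
top [[464.40763208420884, 0.0, 321.2101230313328], [0.0, 464.40763208420884, 197.1846112003269], [0.0, 0.0, 1.0]] [ 0.376 -0.034  1.193]
side [[396.7622066754677, 0.0, 319.23008247225476], [0.0, 396.7622066754677, 205.2465226365162], [0.0, 0.0, 1.0]] [0.242 0.411 0.619]
{'time': 0.1, 'q': array([ 1.20908979e+00,  2.64677258e-01,  1.60526303e+00, -3.83668303e-05,
        1.27371187e+00, -3.69375442e-02]), 'joint_vel': array([ 0.00052351, -0.00164439, -0.00324981,  0.00144979, -0.00155522,
       -0.00138626]), 'joint_torque': array([-2.76640758e-04, -5.16707397e+01, -3.68590772e+01, -1.28718625e-04,
        6.33947086e-03,  4.63176846e-06]), 'tool_pos': array([0.21516378, 0.63901174, 0.20107315]), 'tcp_rot': array([-0.50782907, -3.09989801,  0.00318205]), 'wrist_force': array([0.09384545, 0.24468529, 0.0818353 ]), 'torque': array([-0.03134896,  0.00131914, -0.05431219]), 'grip_force': 0.0, 'width': 0.9985216187041084}
```

View pics/top0.png

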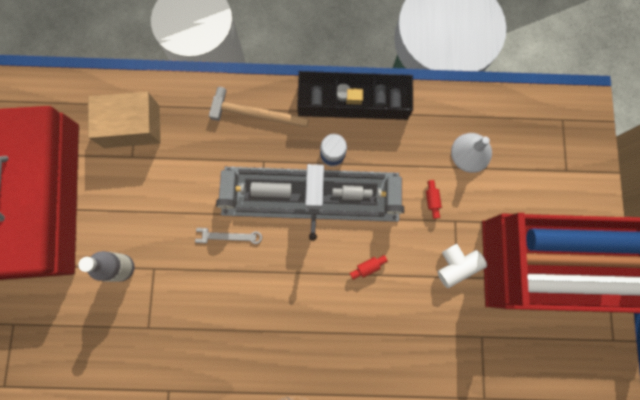

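View pics/side0.png

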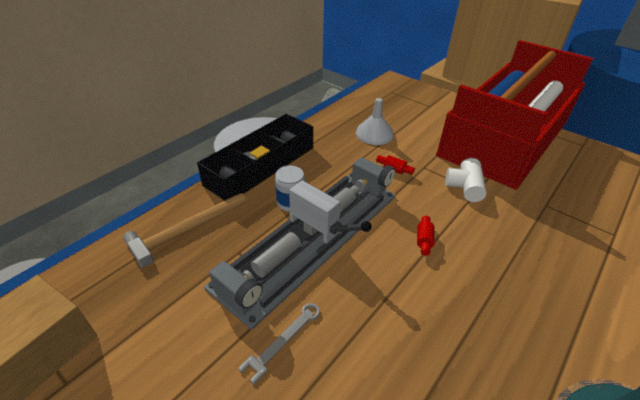

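The stepped shaft is in the right (-y) bay, at about (353,192) in the top picture. The jaw is at (315,185), the knob at (313,237), the wrench at (230,237) and the can at (333,148). Next I'll measure all of these from both cameras.

```bash
cat > h.py <<'E'
import numpy as np,cv2
def cloud(d):
    K,R,t=d["K"],d["R"],d["t"]; v,u=np.mgrid[:400,:640]; z=d["depth"]
    P=np.stack([(u-K[0,2])/K[0,0]*z,(v-K[1,2])/K[1,1]*z,z],-1)
    P=(P-t)@R; P[z==0]=np.nan; return P
def rect(P,m):
    p=P[m][:,:2]; r=cv2.minAreaRect((p*1000).astype(np.float32)); return np.round(r[0],1),np.round(r[1],1),round(r[2],1),len(p),np.median(P[m][:,2]).round(4)
def ray(d,u,v,z):
    K,R,t=d["K"],d["R"],d["t"]; c=-R.T@t; r=R.T@np.array([(u-K[0,2])/K[0,0],(v-K[1,2])/K[1,1],1]); return c+r*(z-c[2])/r[2]
E
python3 - <<'E'
from h import *
T=dict(np.load("top0.npz"));S=dict(np.load("side0.npz"))
for n,d,jb in (("top",T,(305,160,328,210)),("side",S,(285,180,345,245))):
    P=cloud(d); m=np.zeros((400,640),bool); m[jb[1]:jb[3],jb[0]:jb[2]]=1
    print(n,"jaw",rect(P,m&(abs(P[...,2]-.115)<.006)))
    g=(abs(P[...,2]-.072)<.005)&(P[...,0]>.3)&(P[...,0]<.52)&(P[...,1]>-.3)&(P[...,1]<.3)
    k,l,s,c=cv2.connectedComponentsWithStats(g.astype(np.uint8))
    for i in range(1,k):
        if s[i,4]>40: print(" z72 comp",c[i].round(),rect(P,l==i))
    img=d["image"].astype(int)
    b=(img.max(2)<45); kb=(300,225,325,247) if n=="top" else (355,217,377,236)
    q=np.zeros_like(m); q[kb[1]:kb[3],kb[0]:kb[2]]=1; q&=b
    v,u=np.nonzero(q); print(" knob px",u.mean(),v.mean(),len(u),np.nanmedian(P[q],axis=0).round(4), "ray@.1186",ray(d,u.mean(),v.mean(),.1186).round(4))
E
python3 -c "
import cv2;a=cv2.imread('pics/top0.png')[130:260,180:440];cv2.imwrite('pics/c.png',cv2.resize(a,None,fx=3,fy=3,interpolation=2))"
```

```text
top jaw (array([615.5, -32.1]), array([39.9, 98.8]), 89.7, 661, np.float64(0.1131))
 knob px nan nan 0 [nan nan nan] ray@.1186 [nan nan nan]
side jaw (array([615.2, -31.5]), array([100.5,  40.9]), 0.1, 740, np.float64(0.1128))
 knob px 363.15 224.6 120 [ 0.4947 -0.0276  0.1124] ray@.1186 [ 0.4941 -0.0234  0.1186]<stdin>:13: RuntimeWarning: Mean of empty slice.
  ret = ret.dtype.type(ret / rcount)
  return np.nanmean(a, axis, out=out, keepdims=keepdims)
```

View pics/c.png

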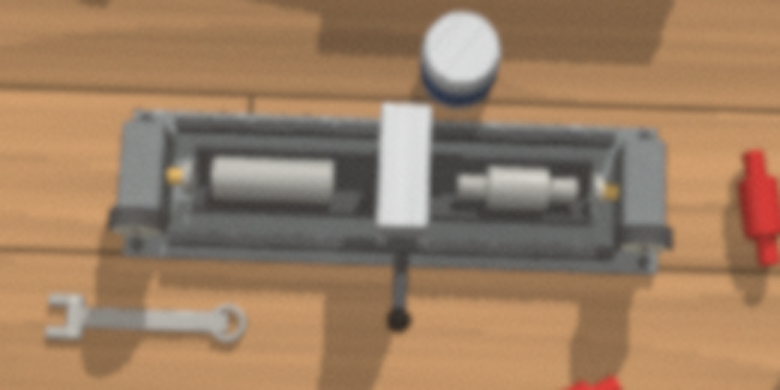

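The crop confirms it: the stepped shaft is in the right bay, at about (517,187) in the crop, and the plain one is on the left at (272,180). My search window for the stop blocks was wrong, so I'll redo that.

```bash
python3 - <<'E'
from h import *
T=dict(np.load("top0.npz"));S=dict(np.load("side0.npz"))
for n,d in (("top",T),("side",S)):
    P=cloud(d)
    g=(abs(P[...,2]-.071)<.005)&(abs(P[...,0]-.615)<.09)&(abs(P[...,1]+.03)<.3)
    for s in (1,-1):
        m=g&(abs((P[...,1]+.032)-s*.208)<.035)
        print(n," block",s,rect(P,m),np.nanmedian(P[m],axis=0).round(4))
    m=(abs(P[...,1]+.03)<.04)&(P[...,0]<.545)&(P[...,0]>.46)&(P[...,2]>.06)
    q=m&(P[...,0]<.512)&(P[...,2]>.1); print(" lever",m.sum()," knob",np.nanmean(P[q],axis=0).round(4),q.sum(), np.nanmax(P[q][:,2]).round(4),np.nanmin(P[q][:,0]).round(4))
    m=(abs(P[...,2]-.05)<.009)&(abs(P[...,0]-.615)<.025)&(P[...,1]<-.06)&(P[...,1]>-.19)
    print(" step shaft",rect(P,m),P[m][:,2].max())
    m=(abs(P[...,2]-.05)<.009)&(abs(P[...,0]-.615)<.025)&(P[...,1]>0.0)&(P[...,1]<.13)
    print(" plain",rect(P,m),P[m][:,2].max())
    m=(abs(P[...,2]-.085)<.008)&(P[...,0]>.67)&(P[...,0]<.8)&(abs(P[...,1]+.07)<.08); print(" can",rect(P,m))
E
```

```text
top  block 1 (array([608.5, 183.5]), array([47.2, 92.5]), 88.7, 425, np.float64(0.0702)) [0.6164 0.1832 0.0702]
top  block -1 (array([ 607.1, -231.1]), array([46.5, 93.8]), 88.8, 400, np.float64(0.07)) [ 0.6158 -0.2294  0.07  ]
 lever 135  knob [ 0.4955 -0.0316  0.1131] 74 0.1227 0.4839
 step shaft (array([ 613.9, -128.3]), array([33.5, 99.1]), 2.1, 366, np.float64(0.0488)) 0.057045627333326014
 plain (array([615. ,  78.6]), array([100.7,  34.8]), 89.1, 514, np.float64(0.0507)) 0.05889142910637014
 can (array([723.8, -76.7]), array([60.1, 59.4]), 26.6, 449, np.float64(0.083))
side  block 1 (array([609. , 188.3]), array([94.1, 46.3]), 3.8, 762, np.float64(0.0699)) [0.615  0.1878 0.0699]
side  block -1 (array([ 606. , -226.7]), array([92.5, 47.6]), 5.0, 351, np.float64(0.0698)) [ 0.6105 -0.2256  0.0698]
 lever 226  knob [ 0.4932 -0.0276  0.112 ] 118 0.1193 0.4828
 step shaft (array([ 612.8, -140.2]), array([30.5, 75.8]), 0.9, 256, np.float64(0.0497)) 0.05532793045735942
 plain (array([614.8,  78.3]), array([101. ,  34.7]), 89.6, 755, np.float64(0.0507)) 0.05535748579362536
 can (array([722.6, -75.6]), array([59.5, 59.1]), 80.9, 408, np.float64(0.0827))
```

```bash
python3 - <<'E'
from h import *
T=dict(np.load("top0.npz"));P=cloud(T)
for n,(u0,v0,u1,v1) in dict(bottle=(80,245,135,283),redbox=(0,105,78,278),tray=(300,72,412,118)).items():
    p=P[v0:v1,u0:u1].reshape(-1,3);p=p[p[:,2]>.02];print(n,np.nanpercentile(p,[1,50,99],axis=0).round(3).tolist())
K,R,t=T["K"],T["R"],T["t"]
for X in ([.215,.64,.2],[0,0,0],[.615,-.03,.07]):
    c=R@X+t;print(X,(K@c/c[2]).round())
from workcell import vision
d=vision.read_camera("wrist");cv2.imwrite("pics/w0.png",d["image"][:,:,::-1])
E
```

```text
bottle [[0.377, 0.413, 0.023], [0.409, 0.431, 0.124], [0.442, 0.466, 0.191]]
redbox [[0.385, 0.562, 0.024], [0.577, 0.606, 0.137], [0.776, 0.705, 0.144]]
tray [[0.828, -0.275, 0.021], [0.88, -0.138, 0.042], [0.928, 0.013, 0.071]]
[0.215, 0.64, 0.2] [-25. 359.   1.]
[0, 0, 0] [293. 449.   1.]
[0.615, -0.03, 0.07] [314. 189.   1.]
```

View pics/w0.png

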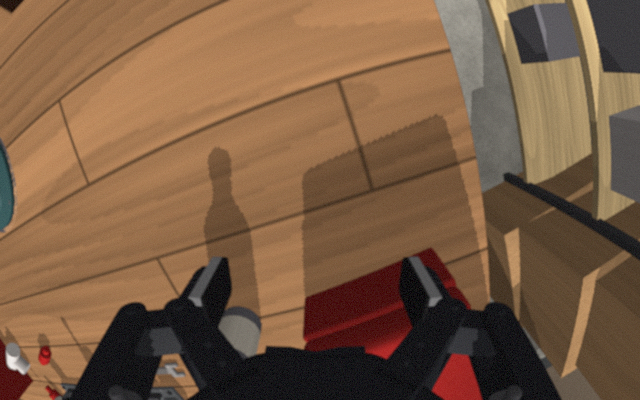

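The wrist view shows open space below the fingers, with the bottle at (240,330) and the red box at (380,300). The bottle is about 0.19 m high, so I'll rise first and square up the tool at the same time.

Request:
play_rows(
  moves=[
    [[0, 0, -0.22, 0, 0, -0.33, 85], [0, 0, -0.22, 0, 0, -0.33, 85], [0, 0, -0.21, 0, 0, -0.33, 85], [0, 0, 0, 0, 0, 0, 85]],
  ],
)

```text
time: 0.48
tool_pos: [0.2166, 0.643, 0.3102]
tcp_rot: [-0.007, 3.137, 0.019]
wrist_force: [-0.0, 0.0, 0.9]
width: 0.995
grip_force: 0.0
```

Request:
play_rows(
  moves=[
    [[0, 0, 0, -0.2, -0.34, 0, 85], [0, 0, 0, -0.2, -0.34, 0, 85], [0, 0, 0, -0.2, -0.34, 0, 85], [0, 0, 0, -0.2, -0.34, 0, 85], [0, 0, 0, -0.2, -0.34, 0, 85]],
  ],
)

```text
time: 0.9
tool_pos: [0.3158, 0.468, 0.3007]
tcp_rot: [0.001, -3.141, 0.001]
wrist_force: [0.6, 0.2, 0.3]
width: 0.998
grip_force: 0.0
```

Request:
play_rows(
  moves=[
    [[0, 0, 0, -0.2, -0.34, 0, 85], [0, 0, 0, -0.2, -0.34, 0, 85], [0, 0, 0, -0.2, -0.34, 0, 85], [0, 0, 0, -0.2, -0.34, 0, 85], [0, 0, 0, -0.2, -0.34, 0, 85]],
  ],
)

```text
time: 1.32
tool_pos: [0.4159, 0.2979, 0.301]
tcp_rot: [0.0, 3.141, 0.0]
wrist_force: [-0.3, 0.1, 0.0]
width: 0.992
grip_force: 0.0
```

Request:
play_rows(
  moves=[
    [[0, 0, 0, -0.2, -0.34, 0, 85], [0, 0, 0, -0.2, -0.34, 0, 85], [0, 0, 0, -0.2, -0.34, 0, 85], [0, 0, 0, -0.2, -0.34, 0, 85], [0, 0, 0, -0.2, -0.34, 0, 85]],
  ],
)

```text
time: 1.73
tool_pos: [0.516, 0.1279, 0.3011]
tcp_rot: [0.001, 3.141, 0.0]
wrist_force: [0.3, 0.9, -0.9]
width: 0.992
grip_force: 0.0
```

Request:
play_rows(
  moves=[
    [[0, 0, 0, -0.2, -0.34, 0, 85], [0, 0, 0, -0.2, -0.34, 0, 85], [0, 0, 0, -0.2, -0.34, 0, 85], [0, 0, 0, -0.2, -0.34, 0, 85], [0, 0, 0, 0, 0, 0, 85]],
  ],
)

```text
time: 2.15
tool_pos: [0.5979, -0.0125, 0.3]
tcp_rot: [0.009, 3.141, -0.005]
wrist_force: [0.4, 0.4, -0.4]
width: 0.997
grip_force: 0.0
```

Request:
play_rows(
  moves=[
    [[0, 0, 0, -0.18, -0.2, 0.3, 85], [0, 0, 0, 0, 0, 0.3, 85], [0, 0, 0, 0, 0, 0.2, 85], [0, 0, 0, 0, 0, 0, 85], [0, 0, 0, 0, 0, 0, 85]],
  ],
)

```text
time: 2.57
tool_pos: [0.6121, -0.0259, 0.2195]
tcp_rot: [-0.0, -3.138, -0.001]
wrist_force: [0.4, -0.0, 0.8]
width: 0.993
grip_force: 0.0
```

```bash
python3 - <<'E'
from workcell import bot, vision
import cv2
d=vision.read_camera("wrist");cv2.imwrite("pics/w1.png",d["image"][:,:,::-1])
E
```

```text
(no output)
```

View pics/w1.png

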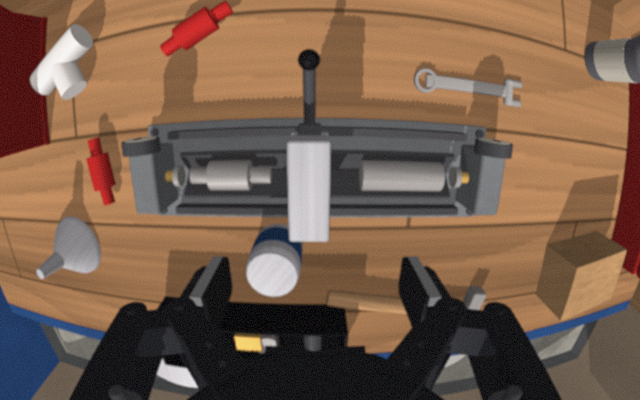

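The gauge is square to the tool. The jaw is centred between the fingers, at about (309,190), and the fingers are a few mm too far to +y. I'll shift across and descend astride the jaw.

Request:
play_rows(
  moves=[
    [[0, 0, 0, -0.03, -0.06, 0.3, 85], [0, 0, 0, 0, 0, 0.3, 85], [0, 0, 0, 0, 0, 0.3, 85], [0, 0, 0, 0, 0, 0, 85], [0, 0, 0, 0, 0, 0, 85]],
  ],
)

```text
time: 3.03
tool_pos: [0.6162, -0.0318, 0.1318]
tcp_rot: [0.001, -3.141, -0.0]
wrist_force: [0.7, -0.1, 0.0]
width: 0.992
grip_force: 0.0
```

Request:
play_rows(
  moves=[
    [[0, 0, 0, 0, 0, 0.2, 85], [0, 0, 0, 0, 0, 0.2, 85], [0, 0, 0, 0, 0, 0.15, 85], [0, 0, 0, 0, 0, 0, 85], [0, 0, 0, 0, 0, 0, 85]],
  ],
)

```text
time: 3.45
tool_pos: [0.6183, -0.0321, 0.0789]
tcp_rot: [-0.001, 3.138, -0.0]
wrist_force: [-0.8, 0.2, 0.7]
width: 0.996
grip_force: 0.0
```

Now I'll close on the jaw gently.

Request:
play_rows(
  moves=[
    [[0, 0, 0, 0, 0, 0, 60], [0, 0, 0, 0, 0, 0, 50], [0, 0, 0, 0, 0, 0, 45], [0, 0, 0, 0, 0, 0, 41], [0, 0, 0, 0, 0, 0, 36]],
  ],
  newtons=30,
)

```text
time: 3.87
tool_pos: [0.6174, -0.0321, 0.0778]
tcp_rot: [0.0, 3.14, 0.0]
wrist_force: [-1.3, 1.1, 4.6]
width: 0.45
grip_force: 30.8
```

Request:
play_rows(
  moves=[
    [[0, 0, 0, 0, 0, 0, 36], [0, 0, 0, 0, 0, 0, 36], [0, 0, 0, 0, 0, 0, 36]],
  ],
)

```text
time: 4.12
tool_pos: [0.6174, -0.0321, 0.0778]
tcp_rot: [-0.0, 3.14, 0.0]
wrist_force: [-2.1, 0.3, 5.7]
width: 0.454
grip_force: 30.8
```

The jaw is gripped. I'll slide it slowly towards -y and watch the force.

Request:
play_rows(
  moves=[
    [[0, 0, 0, 0, -0.04, 0, 36], [0, 0, 0, 0, -0.04, 0, 36], [0, 0, 0, 0, -0.04, 0, 36], [0, 0, 0, 0, -0.04, 0, 36], [0, 0, 0, 0, -0.04, 0, 36]],
  ],
)

```text
time: 4.53
tool_pos: [0.6173, -0.05, 0.0777]
tcp_rot: [0.0, 3.14, 0.006]
wrist_force: [-0.6, 8.3, 7.0]
width: 0.456
grip_force: 30.9
```

Request:
play_rows(
  moves=[
    [[0, 0, 0, 0, -0.03, 0, 36], [0, 0, 0, 0, -0.03, 0, 36], [0, 0, 0, 0, -0.03, 0, 36], [0, 0, 0, 0, -0.03, 0, 36], [0, 0, 0, 0, -0.03, 0, 36]],
  ],
)

```text
time: 4.95
tool_pos: [0.6172, -0.0638, 0.0778]
tcp_rot: [0.001, 3.14, 0.008]
wrist_force: [-1.3, 11.8, 7.2]
width: 0.454
grip_force: 30.9
```

```bash
python3 - <<'E'
from h import *
from workcell import bot, vision
d=vision.read_camera("wrist");a=d["image"][80:260,80:340,::-1];cv2.imwrite("pics/w2.png",cv2.resize(a,None,fx=3,fy=3,interpolation=2))
np.savez("w2.npz",**d)
E
```

```text
(no output)
```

View pics/w2.png

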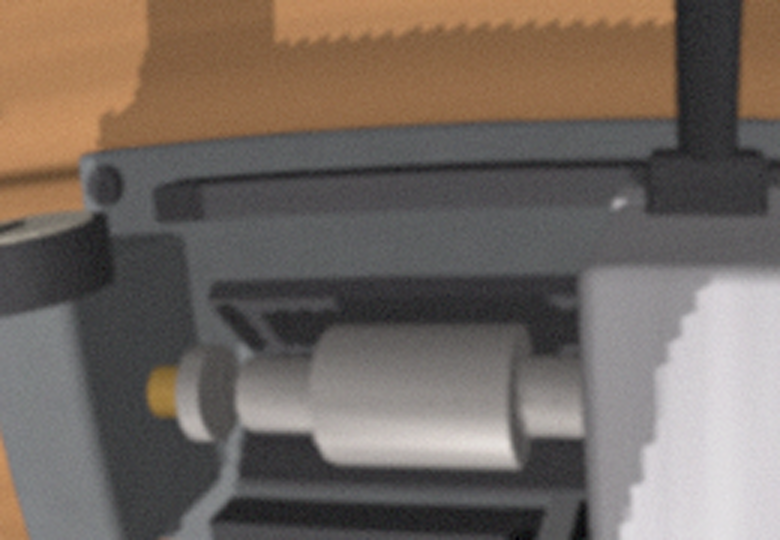

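The jaw's right face (580,400) is now against the shaft. The shaft's left end (238,395) has nearly reached the anvil disc (210,395), and the brass stem (160,390) is still fully out. I'll measure the gap from the wrist camera's depth.

```bash
cat >> h.py <<'E'
def fcloud(d):
    K,R,t=d["K"],d["R"],d["t"]; v,u=np.mgrid[:400,:640]; z=d["depth"]
    x=(u-K[0,2])/K[0,0]; y=(v-K[1,2])/K[1,1]; th=np.hypot(x,y); s=np.tan(th)/np.maximum(th,1e-9)
    P=np.stack([x*s*z,y*s*z,z],-1); P=(P-t)@R; P[(z==0)|(th>1.5)]=np.nan; return P
E
python3 - <<'E'
from h import *
from workcell import bot
d=dict(np.load("w2.npz"));P=fcloud(d); print(bot.read_state()["tool_pos"])
v=80+int(395/3)
for u in range(128,278,2 if 0 else 3): print(u,P[v,u].round(4).tolist(),d["image"][v,u].tolist())
E
```

```text
[ 0.61724696 -0.06442547  0.07779325]
128 [0.614, -0.213, 0.0468] [86, 76, 64]
131 [0.6144, -0.2108, 0.0457] [161, 126, 68]
134 [0.6147, -0.2083, 0.0449] [157, 122, 66]
137 [0.6147, -0.2054, 0.0447] [158, 128, 81]
140 [0.6125, -0.1986, 0.0503] [146, 143, 139]
143 [0.6128, -0.1962, 0.0497] [146, 144, 138]
146 [0.6123, -0.1926, 0.0508] [99, 94, 94]
149 [0.6143, -0.1931, 0.0456] [82, 77, 76]
152 [0.6162, -0.1935, 0.0403] [81, 77, 77]
155 [0.6182, -0.1938, 0.0351] [75, 74, 74]
158 [0.6198, -0.1934, 0.0307] [117, 111, 111]
161 [0.6132, -0.1805, 0.048] [149, 145, 142]
164 [0.6134, -0.1782, 0.0474] [150, 146, 145]
167 [0.6138, -0.1761, 0.0465] [141, 138, 135]
170 [0.6132, -0.1726, 0.0479] [142, 136, 133]
173 [0.6134, -0.1703, 0.0474] [141, 138, 134]
176 [0.6136, -0.168, 0.0468] [139, 137, 134]
179 [0.6135, -0.1654, 0.0469] [138, 134, 132]
182 [0.6133, -0.1626, 0.0474] [138, 132, 131]
185 [0.6107, -0.1568, 0.0544] [144, 138, 136]
188 [0.6105, -0.1543, 0.0546] [150, 147, 144]
191 [0.6105, -0.1519, 0.0547] [144, 142, 138]
194 [0.6107, -0.1498, 0.0541] [149, 143, 140]
197 [0.6103, -0.147, 0.055
[... 508 characters left out ...]
142, 136, 133]
233 [0.6103, -0.1203, 0.0547] [140, 136, 136]
236 [0.6105, -0.1183, 0.0542] [147, 141, 140]
239 [0.6105, -0.1161, 0.0541] [140, 137, 134]
242 [0.6103, -0.1139, 0.0546] [140, 134, 132]
245 [0.6104, -0.1118, 0.0543] [142, 136, 136]
248 [0.6101, -0.1095, 0.0552] [130, 122, 123]
251 [0.6129, -0.109, 0.0478] [83, 79, 78]
254 [0.6133, -0.1071, 0.0466] [130, 125, 124]
257 [0.6136, -0.1051, 0.0457] [144, 139, 136]
260 [0.6134, -0.1028, 0.0465] [141, 136, 136]
263 [0.6128, -0.1004, 0.0478] [142, 136, 134]
266 [0.6132, -0.0984, 0.0469] [133, 129, 129]
269 [0.6131, -0.0962, 0.0471] [139, 134, 133]
272 [0.6134, -0.0942, 0.0462] [133, 128, 124]
275 [0.5876, -0.0828, 0.1149] [111, 110, 112]
```

The anvil face is at y = -0.193 and the shaft end at -0.184, so the gap is about 9 mm. The target jaw position is about y = -0.080.

Request:
play_rows(
  moves=[
    [[0, 0, 0, 0, -0.03, 0, 36], [0, 0, 0, 0, -0.03, 0, 36], [0, 0, 0, 0, -0.02, 0, 36], [0, 0, 0, 0, 0, 0, 36], [0, 0, 0, 0, 0, 0, 36]],
  ],
)

```text
time: 5.42
tool_pos: [0.6172, -0.0722, 0.0778]
tcp_rot: [0.001, 3.14, 0.007]
wrist_force: [-1.8, 9.5, 7.4]
width: 0.458
grip_force: 30.9
```

Request:
play_rows(
  moves=[
    [[0, 0, 0, 0, -0.02, 0, 36], [0, 0, 0, 0, -0.02, 0, 36], [0, 0, 0, 0, 0, 0, 36], [0, 0, 0, 0, 0, 0, 36]],
  ],
)

```text
time: 5.75
tool_pos: [0.6172, -0.0754, 0.0778]
tcp_rot: [0.001, 3.14, 0.009]
wrist_force: [-2.4, 12.7, 7.4]
width: 0.457
grip_force: 30.9
```

The force has stepped up, so the shaft is now on the anvil at about 2 mm. I'll go about 4.5 mm further.

Request:
play_rows(
  moves=[
    [[0, 0, 0, 0, -0.02, 0, 36], [0, 0, 0, 0, -0.02, 0, 36], [0, 0, 0, 0, -0.005, 0, 36], [0, 0, 0, 0, 0, 0, 36], [0, 0, 0, 0, 0, 0, 36]],
  ],
)

```text
time: 6.17
tool_pos: [0.6172, -0.079, 0.0778]
tcp_rot: [0.001, 3.141, 0.011]
wrist_force: [-1.2, 14.1, 7.3]
width: 0.453
grip_force: 31.0
```

```bash
python3 - <<'E'
from h import *
from workcell import bot, vision
d=vision.read_camera("wrist");P=fcloud(d); s=bot.read_state();print(s["tool_pos"],s["wrist_force"])
m=(abs(P[...,0]-.613)<.02)&(P[...,1]<-.1)&(P[...,1]>-.2)&(P[...,2]>.052)&(P[...,2]<.06); y=P[m][:,1]
print("thick",np.percentile(y[y>-.185],[0.5,99.5]))
q=(abs(P[...,0]-.614)<.004)&(P[...,1]<-.17)&(P[...,1]>-.22)&(P[...,2]>.03)
for v,u in np.argwhere(q)[::4]: print(u,v,P[v,u].round(4).tolist(),end=";")
E
```

```text
[ 0.61718091 -0.07903419  0.07778284] [-1.81548536 14.38368818  7.20779917]
thick [-0.17359026 -0.12423537]
146 204 [0.6102, -0.2134, 0.0402];147 205 [0.6107, -0.2119, 0.0411];145 206 [0.611, -0.2131, 0.0426];159 206 [0.6104, -0.199, 0.0442];164 206 [0.6101, -0.194, 0.045];170 206 [0.6101, -0.1887, 0.045];175 206 [0.6101, -0.1843, 0.0449];141 207 [0.6101, -0.2139, 0.0476];145 207 [0.6117, -0.2129, 0.0432];151 207 [0.6102, -0.2047, 0.0471];160 207 [0.6107, -0.1973, 0.0458];164 207 [0.6104, -0.1933, 0.0465];168 207 [0.6104, -0.1898, 0.0465];172 207 [0.6111, -0.1874, 0.0444];176 207 [0.6109, -0.1836, 0.0449];180 207 [0.6105, -0.1797, 0.046];142 208 [0.6115, -0.2142, 0.0459];146 208 [0.6122, -0.2116, 0.044];150 208 [0.6107, -0.2052, 0.0482];155 208 [0.6101, -0.1997, 0.0497];159 208 [0.6112, -0.198, 0.0465];163 208 [0.6111, -0.1941, 0.0468];167 208 [0.611, -0.1905, 0.047];171 208 [0.6115, -0.1878, 0.0455];175 208 [0.6114, -0.1842, 0.0458];179 208 [0.6115, -0.1809, 0.0455];139 209 [0.61, -0.213, 0.0523];143 209 [0.6124, -0.2134, 0.0459];147 209 [0.6131, -0.2108, 0.0439];151 209 [0.6109, -0
[... 4577 characters left out ...]
22 [0.6129, -0.2166, 0.0718];127 222 [0.6137, -0.2146, 0.0695];131 222 [0.6153, -0.2136, 0.0657];135 222 [0.6171, -0.2132, 0.061];121 223 [0.6131, -0.2177, 0.073];125 223 [0.6137, -0.2152, 0.0714];129 223 [0.6144, -0.2129, 0.0696];133 223 [0.617, -0.2137, 0.0633];121 224 [0.6142, -0.2184, 0.0725];125 224 [0.6139, -0.2143, 0.0728];129 224 [0.6153, -0.2132, 0.0693];120 225 [0.6148, -0.2193, 0.0728];124 225 [0.6149, -0.2158, 0.0724];128 225 [0.6158, -0.2138, 0.0701];132 225 [0.6178, -0.2136, 0.0653];124 226 [0.6161, -0.2167, 0.0715];128 226 [0.6166, -0.214, 0.07];121 227 [0.6163, -0.2186, 0.073];125 227 [0.6168, -0.216, 0.0715];129 227 [0.6179, -0.2141, 0.069];124 228 [0.6174, -0.2166, 0.0722];
```

The shaft end is at y = -0.199, so the anvil is pressed about 5.7 mm (halfway). I'll hold briefly, release and lift.

Request:
play_rows(
  moves=[
    [[0, 0, 0, 0, 0, 0, 36], [0, 0, 0, 0, 0, 0, 36], [0, 0, 0, 0, 0, 0, 60], [0, 0, 0, 0, 0, 0, 75], [0, 0, 0, 0, 0, 0, 80]],
  ],
)

```text
time: 6.63
tool_pos: [0.6164, -0.0839, 0.0761]
tcp_rot: [0.001, -3.141, 0.001]
wrist_force: [-0.1, 0.8, -0.2]
width: 0.86
grip_force: 0.0
```

Request:
play_rows(
  moves=[
    [[0, 0, 0, 0, 0, 0, 80], [0, 0, 0, 0, 0, -0.2, 80], [0, 0, 0, 0, 0, -0.3, 80], [0, 0, 0, 0, 0, -0.4, 80], [0, 0, 0, 0, 0, -0.2, 80]],
  ],
)

```text
time: 7.05
tool_pos: [0.6183, -0.0846, 0.1905]
tcp_rot: [0.001, 3.137, -0.002]
wrist_force: [1.2, 0.1, 0.3]
width: 0.938
grip_force: 0.0
```

Request:
play_rows(
  moves=[
    [[0, 0, 0, 0.3, 0, 0, 0], [0, 0, 0, 0.3, 0, 0, 0], [0, 0, 0, 0.3, 0, 0, 0], [0, 0, 0, 0.23, 0, 0, 0], [0, 0, 0, 0, 0, 0, 0]],
  ],
)

```text
time: 7.47
tool_pos: [0.4991, -0.0839, 0.1855]
tcp_rot: [-0.001, -3.138, -0.0]
wrist_force: [-0.3, -0.9, -1.0]
width: 0.228
grip_force: 0.0
```

```bash
python3 - <<'E'
from h import *
from workcell import bot, vision
s=bot.read_state();print(s["tool_pos"],s["wrist_force"],s["width"])
for n in ("wrist","side"):
    d=vision.read_camera(n);P=(fcloud if n=="wrist" else cloud)(d)
    j=(abs(P[...,2]-.114)<.005)&(P[...,0]>.57)&(P[...,0]<.67)&(P[...,1]<-.03)&(P[...,1]>-.13); print(n,"jaw",rect(P,j) if j.sum()>20 else None)
    m=(abs(P[...,0]-.613)<.02)&(P[...,1]<-.11)&(P[...,1]>-.185)&(P[...,2]>.052)&(P[...,2]<.06); y=P[m][:,1]
    if m.sum(): print(" thick",np.percentile(y,[1,99]))
    m=(abs(P[...,1]+.08)<.02)&(P[...,0]<.55)&(P[...,0]>.46)&(P[...,2]>.07)&(P[...,2]<.135); 
    if m.sum(): print(" lever",m.sum(),np.nanmedian(P[m],axis=0).round(4),P[m].min(0).round(4),P[m].max(0).round(4))
    cv2.imwrite(f"pics/{n}3.png",d["image"][:,:,::-1])
E
```

```text
[ 0.49911163 -0.08392582  0.18553318] [-0.25843428 -0.88609777 -0.99793333] 0.22771799197804213
wrist jaw (array([618.3, -79.5]), array([40.7, 96.4]), 89.9, 2614, np.float64(0.1153))
 thick [-0.17443333 -0.14455665]
 lever 868 [ 0.5001 -0.0793  0.1124] [ 0.4834 -0.0884  0.0713] [ 0.55   -0.0692  0.1228]
side jaw (array([617.5, -78.3]), array([41.2, 94.4]), 89.9, 624, np.float64(0.1129))
 thick [-0.1738722  -0.15873639]
 lever 215 [ 0.5066 -0.0741  0.1003] [ 0.4822 -0.0837  0.0702] [ 0.5498 -0.0667  0.1204]
```

View pics/side3.png

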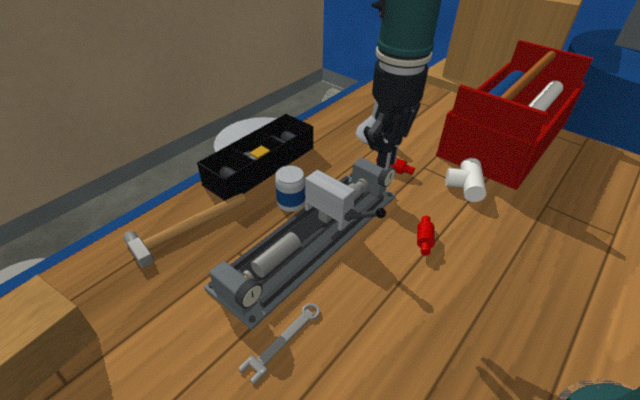

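The jaw is at y = -0.0795 and the shaft has kept the anvil about 6 mm in. The lever is still up, with the knob at (380,212) in the side picture. I'll shift +4.5 mm in y and press straight down with the fingers shut.

Request:
play_rows(
  moves=[
    [[0, 0, 0, 0, 0.045, 0.2, 0], [0, 0, 0, 0, 0, 0.2, 0], [0, 0, 0, 0, 0, 0.05, 0], [0, 0, 0, 0, 0, 0, 0], [0, 0, 0, 0, 0, 0, 0]],
  ],
)

```text
time: 7.98
tool_pos: [0.5042, -0.0794, 0.1413]
tcp_rot: [0.0, -3.141, -0.0]
wrist_force: [-0.4, -0.8, 0.6]
width: 0.004
grip_force: 0.0
```

Request:
play_rows(
  moves=[
    [[0, 0, 0, 0, 0, 0.06, 0], [0, 0, 0, 0, 0, 0.06, 0], [0, 0, 0, 0, 0, 0.06, 0], [0, 0, 0, 0, 0, 0.06, 0], [0, 0, 0, 0, 0, 0, 0]],
  ],
)

```text
time: 8.4
tool_pos: [0.5024, -0.079, 0.1157]
tcp_rot: [0.0, -3.139, -0.001]
wrist_force: [-0.0, 0.0, -0.4]
width: -0.003
grip_force: 0.0
```

Request:
play_rows(
  moves=[
    [[0, 0, 0, 0, 0, 0.06, 0], [0, 0, 0, 0, 0, 0.06, 0], [0, 0, 0, 0, 0, 0.06, 0]],
  ],
)

```text
time: 8.65
tool_pos: [0.5037, -0.0793, 0.0989]
tcp_rot: [-0.0, 3.141, -0.0]
wrist_force: [-0.1, 0.6, -0.4]
width: 0.001
grip_force: 0.0
```

Request:
play_rows(
  moves=[
    [[0, 0, 0, 0, 0, 0.06, 0], [0, 0, 0, 0, 0, 0.06, 0], [0, 0, 0, 0, 0, 0.06, 0], [0, 0, 0, 0, 0, 0.04, 0], [0, 0, 0, 0, 0, 0, 0]],
  ],
)

```text
time: 9.07
tool_pos: [0.5031, -0.0792, 0.0762]
tcp_rot: [0.0, -3.14, -0.0]
wrist_force: [0.3, -0.6, 0.4]
width: -0.002
grip_force: 0.0
```

There's no force at all, so I'll look before going further.

```bash
python3 - <<'E'
from h import *
from workcell import bot, vision
s=bot.read_state();print(s["tool_pos"],s["wrist_force"],s["width"])
a=vision.read_camera("side")["image"][90:270,290:470,::-1]; b=vision.read_camera("wrist")["image"][:,:,::-1]
a=cv2.resize(a,(400,400),interpolation=2); cv2.imwrite("pics/s4.png",np.hstack([a,b[:,120:520]]))
E
```

```text
[ 0.50308053 -0.07915059  0.07621526] [ 0.25105747 -0.61337455  0.37275888] -0.0022654278409298596
```

View pics/s4.png

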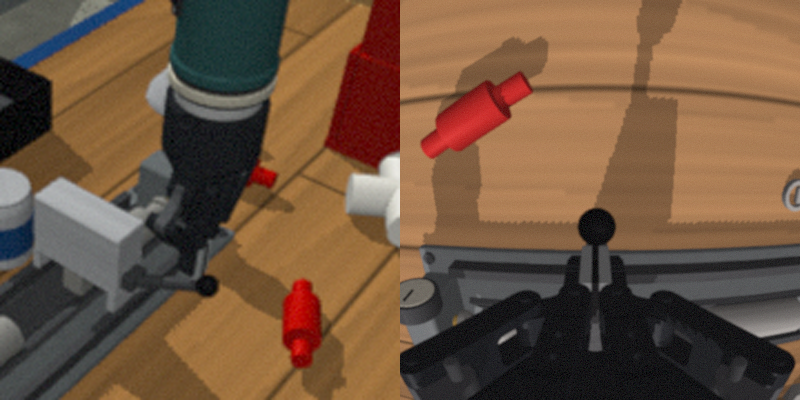

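The lever has followed the fingers and is nearly level, with the knob at (207,285) in the left half and (597,225) in the right. It simply stays where it's put, which explains the lack of force. I'll press the last few mm.

Request:
play_rows(
  moves=[
    [[0, 0, 0, 0, 0, 0.04, 0], [0, 0, 0, 0, 0, 0.03, 0], [0, 0, 0, 0, 0, 0, 0]],
  ],
)

```text
time: 9.42
tool_pos: [0.5037, -0.0793, 0.0699]
tcp_rot: [-0.0, 3.141, -0.0]
wrist_force: [1.7, -1.2, -0.6]
width: 0.002
grip_force: 0.7
```

Request:
play_rows(
  moves=[
    [[0, 0, 0, 0, 0, 0.02, 0], [0, 0, 0, 0, 0, 0, 0], [0, 0, 0, 0, 0, 0, 0]],
  ],
)

```text
time: 9.67
tool_pos: [0.5036, -0.0793, 0.0683]
tcp_rot: [-0.0, 3.141, -0.0]
wrist_force: [0.9, 0.0, -0.4]
width: -0.003
grip_force: 0.4
```

Request:
play_rows(
  moves=[
    [[0, 0, 0, 0, 0, 0.015, 0], [0, 0, 0, 0, 0, 0, 0], [0, 0, 0, 0, 0, 0, 0]],
  ],
)

```text
time: 9.92
tool_pos: [0.5034, -0.0792, 0.0667]
tcp_rot: [0.0, -3.141, 0.0]
wrist_force: [1.1, 0.1, 0.7]
width: 0.001
grip_force: 0.4
```

```bash
python3 - <<'E'
from h import *
from workcell import bot, vision
for n in ("wrist","side"):
    d=vision.read_camera(n);P=(fcloud if n=="wrist" else cloud)(d)
    m=(abs(P[...,1]+.078)<.013)&(P[...,0]<.486)&(P[...,0]>.45)&(P[...,2]>.045)&(P[...,2]<.1)
    if m.sum(): print(n,m.sum(),np.median(P[m],axis=0).round(4),P[m].min(0).round(4),P[m].max(0).round(4))
E
```

```text
wrist 282 [ 0.4764 -0.079   0.098 ] [ 0.4742 -0.0886  0.0913] [ 0.4858 -0.0689  0.1   ]
side 49 [ 0.4775 -0.072   0.0953] [ 0.4727 -0.0853  0.0884] [ 0.4857 -0.0683  0.1   ]
```

```bash
python3 - <<'E'
from h import *
from workcell import bot, vision
for n in ("wrist","side"):
    d=vision.read_camera(n);P=(fcloud if n=="wrist" else cloud)(d)
    m=(abs(P[...,1]+.078)<.016)&(P[...,0]<.56)&(P[...,0]>.45)&(P[...,2]>.03)&(P[...,2]<.14)
    p=P[m]; 
    for a in np.arange(.46,.56,.006):
        q=p[(p[:,0]>=a)&(p[:,0]<a+.006)]
        if len(q): print(n,a.round(3),len(q),np.percentile(q[:,2],[0,10,50,90,100]).round(4),np.percentile(q[:,1],[1,99]).round(4))
    np.savez(n+"5.npz",**d)
d=dict(np.load("side5.npz"))
a=d["image"][150:240,340:430,::-1]; b=np.load("wrist5.npz")["image"][150:400,220:420,::-1]
cv2.imwrite("pics/s5.png",np.hstack([cv2.resize(a,(450,450),interpolation=2),cv2.resize(b,(350,450))]))
E
```

```text
wrist 0.472 322 [0.0912 0.0952 0.0995 0.1023 0.1041] [-0.0857 -0.0717]
wrist 0.478 529 [0.0946 0.099  0.1032 0.1052 0.1064] [-0.088  -0.0697]
wrist 0.484 329 [0.0959 0.1005 0.1039 0.1053 0.107 ] [-0.0882 -0.0696]
wrist 0.49 1526 [0.0931 0.103  0.1234 0.1376 0.14  ] [-0.0915 -0.0673]
wrist 0.496 950 [0.0922 0.1062 0.119  0.1336 0.14  ] [-0.0931 -0.063 ]
wrist 0.502 81 [0.1324 0.133  0.1337 0.1344 0.14  ] [-0.0807 -0.0781]
wrist 0.508 73 [0.132  0.133  0.1336 0.1341 0.1345] [-0.0808 -0.0782]
wrist 0.514 21 [0.1326 0.133  0.1337 0.1343 0.1346] [-0.0808 -0.0781]
side 0.472 32 [0.088  0.0923 0.0965 0.1009 0.1019] [-0.0854 -0.0697]
side 0.478 32 [0.0888 0.0921 0.1    0.103  0.1052] [-0.0837 -0.0678]
side 0.484 29 [0.0897 0.094  0.0997 0.1377 0.1394] [-0.0885 -0.069 ]
side 0.49 110 [0.0844 0.0953 0.1148 0.1363 0.14  ] [-0.0865 -0.065 ]
side 0.496 51 [0.0826 0.0881 0.1108 0.1221 0.1286] [-0.075  -0.0646]
side 0.502 40 [0.0774 0.084  0.105  0.1208 0.1383] [-0.0793 -0.0652]
side 0.508 23 [0.0778 0.0808 0.0858 0.1199 0.1389] [-0.0803 -0.0644]
side 0.514 19 [0.0742 0.077  0.0818 0.0844 0.0855] [-0.0808 -0.0718]
side 0.52 15 [0.0707 0.0738 0.079  0.0817 0.0819] [-0.0781 -0.0722]
side 0.526 17 [0.0692 0.0704 0.0765 0.0794 0.0796] [-0.0813 -0.0725]
side 0.532 15 [0.0663 0.0694 0.0735 0.0759 0.0763] [-0.0793 -0.0722]
side 0.538 16 [0.0646 0.0661 0.07   0.0739 0.074 ] [-0.0805 -0.0722]
side 0.544 15 [0.0603 0.0613 0.0691 0.0708 0.0718] [-0.0803 -0.0718]
side 0.55 39 [0.0547 0.0571 0.0646 0.0681 0.0695] [-0.0892 -0.0655]
side 0.556 22 [0.0548 0.062  0.0674 0.0685 0.0711] [-0.0893 -0.0665]
```

View pics/s5.png

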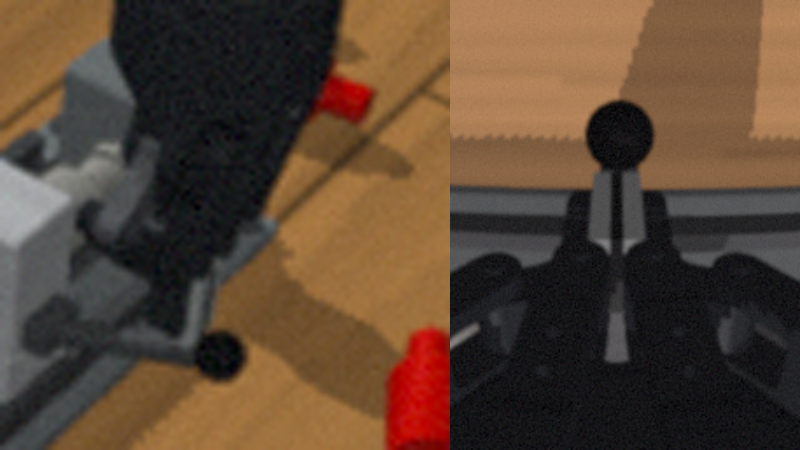

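The knob is only down to about (x 0.482, z 0.095). The fingertips slid past the ball's inner side, next to the hinge end, without turning the lever fully. I'll lift, move 22 mm towards the robot so the tips are over the ball, and press on the ball itself.

Request:
play_rows(
  moves=[
    [[0, 0, 0, 0, 0, -0.2, 0], [0, 0, 0, 0, 0, -0.3, 0], [0, 0, 0, 0, 0, -0.25, 0], [0, 0, 0, 0, 0, 0, 0], [0, 0, 0, 0, 0, 0, 0]],
  ],
)

```text
time: 10.53
tool_pos: [0.505, -0.0795, 0.1436]
tcp_rot: [-0.0, 3.138, -0.001]
wrist_force: [-0.3, -0.3, -0.3]
width: -0.003
grip_force: 0.0
```

```bash
python3 - <<'E'
from h import *
from workcell import bot, vision
print(bot.read_state()["tool_pos"])
for n in ("wrist","side"):
    d=vision.read_camera(n);P=(fcloud if n=="wrist" else cloud)(d)
    m=(abs(P[...,1]+.078)<.014)&(P[...,0]<.495)&(P[...,0]>.45)&(P[...,2]>.03)&(P[...,2]<.128)
    p=P[m]; print(n,len(p),p.min(0).round(4),np.median(p,axis=0).round(4),p.max(0).round(4))
    j=(abs(P[...,2]-.114)<.005)&(P[...,0]>.57)&(P[...,0]<.67)&(P[...,1]<-.03)&(P[...,1]>-.13); print(n,"jaw",rect(P,j) if j.sum()>20 else None)
E
```

```text
[ 0.5049652  -0.07947516  0.14364602]
wrist 591 [ 0.4741 -0.0886  0.0924] [ 0.4825 -0.0791  0.1024] [ 0.495  -0.0695  0.1062]
wrist jaw (array([618.6, -79.6]), array([10.8, 34.9]), 89.2, 261, np.float64(0.1154))
side 103 [ 0.4728 -0.0855  0.0843] [ 0.4814 -0.0742  0.0977] [ 0.4949 -0.0689  0.1045]
side jaw (array([617.8, -78.1]), array([40.6, 95. ]), 89.2, 628, np.float64(0.1129))
```

Request:
play_rows(
  moves=[
    [[0, 0, 0, 0.12, 0, 0, 0], [0, 0, 0, 0.12, 0, 0.1, 0], [0, 0, 0, 0, 0, 0.2, 0], [0, 0, 0, 0, 0, 0, 0], [0, 0, 0, 0, 0, 0, 0]],
  ],
)

```text
time: 11.05
tool_pos: [0.4767, -0.0787, 0.1095]
tcp_rot: [0.0, -3.136, -0.002]
wrist_force: [0.7, -0.6, 0.9]
width: 0.001
grip_force: 0.0
```

Request:
play_rows(
  moves=[
    [[0, 0, 0, 0, 0, 0.05, 0], [0, 0, 0, 0, 0, 0.05, 0], [0, 0, 0, 0, 0, 0.05, 0], [0, 0, 0, 0, 0, 0.05, 0]],
  ],
)

```text
time: 11.38
tool_pos: [0.48, -0.0793, 0.0917]
tcp_rot: [-0.0, 3.141, -0.0]
wrist_force: [-0.5, -0.1, 0.2]
width: -0.003
grip_force: 0.0
```

```bash
cat > k.py <<'E'
from h import *
from workcell import bot, vision
s=bot.read_state();print(s["tool_pos"],s["wrist_force"])
for n in ("wrist","side"):
    d=vision.read_camera(n);P=(fcloud if n=="wrist" else cloud)(d); dark=d["image"].max(2)<45
    m=dark&(abs(P[...,1]+.078)<.014)&(P[...,0]<.495)&(P[...,0]>.45)&(P[...,2]>.03)&(P[...,2]<.14)
    p=P[m]; print(n,len(p),*(np.percentile(p,q,axis=0).round(4) for q in (1,25,50,99)))
    if n=="side":
        m=(abs(P[...,1]+.077)<.005)&(P[...,0]<.55)&(P[...,0]>.515)&(P[...,2]>.05)&(P[...,2]<.095); c=np.polyfit(P[m][:,0],P[m][:,2],1); print("bar slope rad",np.arctan(-c[0]),m.sum())
E
python3 k.py
```

```text
[ 0.48000791 -0.07932629  0.09174094] [-0.54695002 -0.05252364  0.19384876]
wrist 768 [ 0.4697 -0.0917  0.0946] [ 0.4741 -0.0836  0.1005] [ 0.4749 -0.079   0.104 ] [ 0.4831 -0.0669  0.1398]
side 109 [ 0.4721 -0.081   0.0901] [ 0.4765 -0.0741  0.0985] [ 0.4802 -0.0703  0.1015] [ 0.4916 -0.0648  0.1395]
bar slope rad 0.43723856806950423 90
```

The bar is still at 0.437 rad with no contact yet, so the shut fingertips must end above the nominal TCP. I'll keep going down in small steps, watching force and bar slope.

Request:
play_rows(
  moves=[
    [[0, 0, 0, 0, 0, 0.05, 0], [0, 0, 0, 0, 0, 0.05, 0], [0, 0, 0, 0, 0, 0.05, 0]],
  ],
)

```text
time: 11.73
tool_pos: [0.4797, -0.0793, 0.0765]
tcp_rot: [-0.0, 3.141, -0.0]
wrist_force: [-0.3, 0.3, 0.0]
width: -0.003
grip_force: 0.0
```

```bash
python3 k.py; python3 - <<'E'
from h import *
from workcell import vision
d=vision.read_camera("side");P=cloud(d)
cv2.imwrite("pics/s6.png",cv2.resize(d["image"][130:250,310:470,::-1],(800,600),interpolation=2))
E
```

```text
[ 0.47974824 -0.07927668  0.07649692] [-0.26980389  0.28503862  0.03156072]
wrist 970 [ 0.4694 -0.0918  0.0941] [ 0.4734 -0.0878  0.1169] [ 0.4739 -0.0791  0.1253] [ 0.4791 -0.0666  0.1393]
side 109 [ 0.4712 -0.076   0.0895] [ 0.4753 -0.0708  0.0971] [ 0.4796 -0.0674  0.1146] [ 0.4914 -0.0648  0.1353]
bar slope rad 0.4227082691577254 89
```

View pics/s6.png

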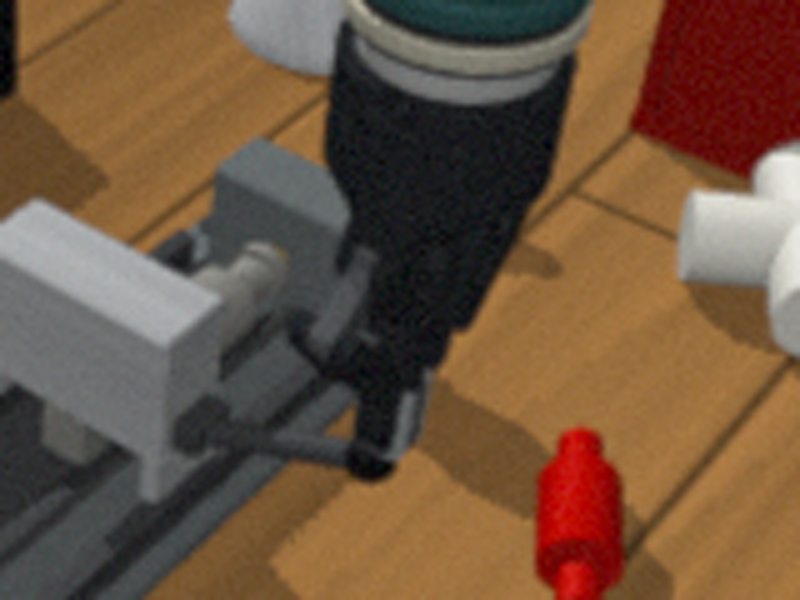

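The finger now reaches the ball at (370,455), and the bar slope has begun to change, from 0.437 to 0.423 rad. I'll continue down.

Request:
play_rows(
  moves=[
    [[0, 0, 0, 0, 0, 0.05, 0], [0, 0, 0, 0, 0, 0.05, 0], [0, 0, 0, 0, 0, 0.05, 0]],
  ],
)

```text
time: 12.13
tool_pos: [0.4795, -0.0793, 0.0615]
tcp_rot: [0.0, -3.142, 0.0]
wrist_force: [-1.4, 0.2, 1.5]
width: -0.0
grip_force: 1.0
```

```bash
python3 k.py
```

```text
[ 0.47945836 -0.07929038  0.06153923] [-1.43370601  0.16675208  1.53178149]
wrist 2489 [ 0.4668 -0.0917  0.0824] [ 0.4691 -0.0843  0.1077] [ 0.4721 -0.0791  0.1281] [ 0.4883 -0.0664  0.1398]
side 143 [ 0.4656 -0.087   0.0762] [ 0.4709 -0.0726  0.0841] [ 0.4751 -0.0689  0.106 ] [ 0.4865 -0.0644  0.1391]
bar slope rad 0.2308729649287985 87
```

The slope is down to 0.23 rad. About 18 mm of travel is left.

Request:
play_rows(
  moves=[
    [[0, 0, 0, 0, 0, 0.05, 0], [0, 0, 0, 0, 0, 0.05, 0], [0, 0, 0, 0, 0, 0.03, 0], [0, 0, 0, 0, 0, 0, 0]],
  ],
)

```text
time: 12.57
tool_pos: [0.479, -0.0791, 0.0478]
tcp_rot: [0.0, -3.14, -0.0]
wrist_force: [0.4, -0.0, -0.6]
width: 0.001
grip_force: 0.0
```

```bash
python3 k.py
```

```text
[ 0.47897723 -0.07913405  0.04780067] [ 0.43969075 -0.0295091  -0.55281928]
wrist 3907 [ 0.4666 -0.0917  0.0686] [ 0.4683 -0.0846  0.1021] [ 0.4691 -0.0789  0.1229] [ 0.4887 -0.0653  0.1369]
side 161 [ 0.4665 -0.0873  0.0639] [ 0.4696 -0.0725  0.073 ] [ 0.4743 -0.0686  0.0973] [ 0.4863 -0.0642  0.1385]
bar slope rad 0.07529228106405504 89
```

Slope is now 0.075. I'll press on until the force shows the stop.

Request:
play_rows(
  moves=[
    [[0, 0, 0, 0, 0, 0.03, 0], [0, 0, 0, 0, 0, 0.03, 0], [0, 0, 0, 0, 0, 0, 0]],
  ],
)

```text
time: 12.92
tool_pos: [0.4798, -0.0793, 0.0427]
tcp_rot: [-0.0, 3.141, -0.0]
wrist_force: [-0.9, 0.3, 2.3]
width: -0.004
grip_force: 1.0
```

```bash
python3 k.py
```

```text
[ 0.47975466 -0.07931328  0.04274983] [-0.94353736  0.267932    2.32672298]
wrist 4398 [ 0.4637 -0.0917  0.0641] [ 0.4687 -0.0845  0.0991] [ 0.4695 -0.0787  0.1189] [ 0.4894 -0.065   0.1397]
side 187 [ 0.4624 -0.0898  0.0597] [ 0.4682 -0.0729  0.0792] [ 0.4737 -0.0685  0.0973] [ 0.486  -0.064   0.1395]
bar slope rad 0.008037609964292727 92
```

The bar is level. I'll hold, lift clear and check.

Request:
play_rows(
  moves=[
    [[0, 0, 0, 0, 0, 0, 0], [0, 0, 0, 0, 0, 0, 0], [0, 0, 0, 0, 0, -0.1, 0], [0, 0, 0, 0, 0, -0.3, 0], [0, 0, 0, 0, 0, -0.4, 0]],
  ],
)

```text
time: 13.43
tool_pos: [0.4759, -0.0784, 0.1205]
tcp_rot: [0.0, -3.133, -0.003]
wrist_force: [-0.1, -1.1, -0.3]
width: -0.002
grip_force: 0.0
```

Request:
play_rows(
  moves=[
    [[0, 0, 0, 0, 0, -0.4, 0], [0, 0, 0, 0, 0, -0.4, 0], [0, 0, 0, 0.3, 0, -0.2, 0], [0, 0, 0, 0.3, 0, 0, 0], [0, 0, 0, 0, 0, 0, 0]],
  ],
)

```text
time: 13.85
tool_pos: [0.4167, -0.0792, 0.2252]
tcp_rot: [0.0, 3.14, -0.001]
wrist_force: [-0.7, -0.0, -0.9]
width: 0.002
grip_force: 0.0
```

```bash
python3 k.py; python3 - <<'E'
from h import *
from workcell import vision
for n in ("wrist","side"):
    d=vision.read_camera(n);P=(fcloud if n=="wrist" else cloud)(d)
    for nm,m in dict(jaw=(abs(P[...,2]-.114)<.005)&(abs(P[...,0]-.62)<.05)&(abs(P[...,1]+.08)<.05),
      thick=(abs(P[...,0]-.613)<.02)&(P[...,1]<-.11)&(P[...,1]>-.185)&(P[...,2]>.052)&(P[...,2]<.06),
      plain=(abs(P[...,0]-.613)<.02)&(P[...,1]>0)&(P[...,1]<.15)&(P[...,2]>.05)&(P[...,2]<.06)).items():
        if m.sum(): print(n,nm,np.percentile(P[m][:,1],[1,99]).round(4))
E
```

```text
[ 0.41673696 -0.07916122  0.22521378] [-0.65706683 -0.00942592 -0.91744347]
wrist 171 [ 0.4676 -0.0865  0.065 ] [ 0.4711 -0.0819  0.0684] [ 0.4743 -0.0785  0.0699] [ 0.4831 -0.0712  0.0727]
side 61 [ 0.4669 -0.0806  0.0599] [ 0.471  -0.0764  0.0633] [ 0.4741 -0.0729  0.0663] [ 0.4833 -0.0686  0.0708]
bar slope rad -0.008648959065863002 95
wrist jaw [-0.0865 -0.0729]
wrist plain [0.0603 0.1467]
side jaw [-0.0981 -0.0586]
side thick [-0.1725 -0.158 ]
side plain [0.0304 0.1277]
```

The lever is level with the knob top at 0.072, the jaw is still at y ≈ -0.078, and the plain shaft hasn't moved. I'll hand it in.

```bash
python3 -c "
from workcell import bot
print(bot.finish_job())"
```

```text
the job is handed in; nothing more can be done
None
```

I've handed the job in; no verdict came back. At my last look the stepped shaft (right bay) had its anvil about 6 mm of 12 in, the lock lever was level, the plain shaft hadn't moved, and the arm never went near the wrench or can.

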